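Free the gold ring and slide the sauce pot onto it

ROBOT

A 7-joint arm with a two-finger parallel gripper is mounted at the origin on the work surface. World frame = base frame: x ahead of the robot, y to its left, z up, the work surface at z = 0. Lengths are in m, angles in rad, forces in N, time in s.
With the tool pointing down it reaches from about 0.4 to 0.85 m from the base axis. Payload 10.4 kg.
Tool frame: the origin (TCP) lies between the finger pads, 19 mm behind the fingertips; this is the grasp point; z points along the fingers, y is the line along which they close (so a half turn about z gives the same grasp; the last joint's range is limited). The gripper opens to 85 mm and grips with 20 to 120 N. Pads are 22 mm wide; open, the fingers measure 114 mm over their backs; the gripper's body (76 mm by 85 mm) begins 54 mm behind the grasp point. The pads swing forward as they close: fully open they stand 13 mm farther back than shut.
Start: joints at [-1.356, 0.332, -0.065, 1.46, 0.022, 1.35, -0.088], TCP at [0.147, 0.607, 0.25] pointing down, gripper open.
Joint ranges: [-2.6, 2.6], [-0.5, 2.12], [-1.47, 1.34], [0.16, 2.42], [-1.27, 4.41], [0.06, 2.06], [-2.6, 2.6]. Speed limits (rad/s): [2.22, 2.22, 2.79, 2.79, 3.14, 3.14, 3.14].

INTERFACE

Orientations are given as a unit quaternion [x, y, z, w].
In Python, from workcell import manip, viewer gives the robot as it stands.
- The arm moves only by the tool arm_command, never from a script. Its argument "series" is text: rows parted by semicolons, each of 5 numbers parted by spaces: the closure, from 0 (fully open) to 1 (shut), then the shift along the tool's x, y, z normalised to -1 to 1, where 1 is 0.4 m, then the turn about the tool's z normalised to -1 to 1, where 1 is 180 degrees. In form: jaw tx ty tz spin; .... A call has exactly 10 rows; each row shifts and turns the commanded pose from where the row before left it, along the tool's axes as they then stand; what a row does not reach is not made up. A row lasts 1/8 s, in which the tool goes at most 62.5 mm and 10.7 degrees, less where a joint would pass 70% of its speed; a pose out of reach is approached as far as the arm can. A call with a number of a shift or a turn outside -1 to 1 is refused whole. A call with a gripper value outside its range is refused whole. The fingers move at their own pace and stop on an object; "newtons" is the grip in N (left out, the last holds). Time passes only in rows, so rows that do not move let the fingers close, or fill a call up. It gives the time, the measured TCP pose, the force, the opening and the grip force at its end, in the units of the state.
- manip.get_obs(): the state, without advancing time (a new reading comes with each control period).
- viewer.camera(name): name is "side" or "top" or "wrist"; returns a dict with "pixels" (420x560x3 uint8, red, green, blue), "intrinsics" (3x3 intrinsics, pixels), "extrinsics" (4x4, takes a point from world to camera coordinates). Camera axes: x right, y up, looking along -z (the intrinsics and any distortion apply to the point x, -y, -z); pixel columns grow to the right and rows downward; lengths in m; the calibration is good to about 2 mm. A picture is of the moment at which its call begins. There is no depth.
- manip.hand_in(): hands the job in; it is judged then, once.
The state is a dict: "clock": time; "joint_pos": joint angles; "joint_velocities": joint speeds; "tau": joint torques, N m; "position": TCP position; "ee_rot": TCP orientation; "ft_force": force on the tool from outside, world axes, zero at the start; "torque": the same for the moment, N m; "grip_width": opening from 0.0 (shut) to 1.0 (fully open); "grasp_force": force on a finger pad.
Only numpy, scipy, OpenCV 4.12 (cv2) and the standard library are available. Lean on these libraries where they do the work, as an engineer would, in place of code of your own. Each camera call takes 0.05 s, during which the arm holds its last target. There are 200 camera calls.

TASK

At the pastry counter's warming plate, take the rejected display apple (the red one with a black cross on a white sticker) off the gold-ringed place and put it in the grey reject bin at the side. Then slide the lidded copper pot along the plate, upright and without lifting it, until it stands wholly inside the gold ring, and let go. Leave the good apples and everything else on the counter where they are.

Things in the scene. Friction and masses are not known exactly. Their poses are not given: they have to be found in the camera images.
- warmer: Fixed black warming plate, 260 (x) x 470 (y) mm, top 20 mm above the counter. Origin at counter level, plate spans x -110 to +150 mm, y +-235 mm of it; x points away from the robot side. Its front and sides are open
- shelf_edge (a point): Middle of the front edge of the brass overshelf fixed above the plate, at the underside, 300 mm above the counter. The shelf is of thin rods along y, 14 mm thick, from here 192 mm to the rear, as wide as the plate, on two rear posts. It covers both rings but for their front part, so a tool pointing straight down fouls it: come in from the front with the tool tilted about 35 degrees
- gold_ring: Gold ring painted on the warming plate, inner radius 90 mm, outer 96 mm; the place the pot must go. Flat, nothing to catch on. Origin at its centre on the plate's top. It lies 140 mm left or right of the plate's middle
- white_ring: The same ring in white: where the pot stands at first, 280 mm from the gold one. Origin at its centre on the plate's top
- pot: Low lidded copper pot, about 0.7 kg, lid and knob fixed to it. Body radius 75 mm (lid rim 77), lid top 53 mm above its base, upright wooden knob on the axis, 26 mm in diameter, from 53 to 93 mm. Two brass ear handles reach to 102 mm from the axis at +y and -y, 37 mm high. Origin at the centre of its underside, z up
- reject_apple: Red rigid display apple on a fixed gold disc, marked on top with a white round sticker with a black cross. 0.18 kg. Disc radius 36 mm, 4 mm thick; apple 58 mm in diameter from 24 to 44 mm above the base, total height 64 mm. Stands on the gold ring's place at first. Origin at the centre of its underside
- reject_bin: Fixed open grey bin, outside 220 (x) x 180 (y) x 60 mm high, walls and floor 5 mm; to the left or the right of the warming plate. Origin at the centre of its underside
- carton: Closed cream pastry carton with a violet band, 170 x 170 x 77 mm, fixed, on the other side from the bin. Origin at the centre of its underside
- apple_a: Red display apple of the same size on a gold disc, violet plaque and two olive leaves on top: a good one, to be left alone, 88 mm high in all. Origin at the centre of its underside
- apple_b: As apple_a: violet plaque and two olive leaves on top: a good one, to be left alone
- shaker: Steel shaker, 34 mm in diameter, 85 mm high, standing at the middle of the warming plate's rear edge. Origin at the centre of its underside
- ring_stack: Stack of steel tart rings, 60 mm in diameter, 30 mm high, in front of the plate. Origin at the centre of its underside
Not all that is in view belongs to the job. What is shaped like the reject_apple but turquoise is not meant.

How it is judged:
On the way, in this order (a step that is already met when the one before it is completed fails the run):
1. the crossed apple lies in the reject bin, let go (x of reject_apple in the frame of reject_bin between -0.095 and 0.095 m and y of reject_apple in the frame of reject_bin between -0.075 and 0.075 m and z of reject_apple in the frame of reject_bin below 0.06 m and linear speed of reject_apple below 0.03 m/s and contact force between reject_apple and the fingers below 0.5 N), for 0.2 s.
2. the pot stands wholly inside the gold ring (horizontal distance between pot and gold_ring below 0.015 m and angle between pot's own z axis and vertical below 0.05 rad and linear speed of pot below 0.02 m/s), for 0.2 s.
At the end, for the whole second after the job is handed in: The crossed apple is at rest inside the reject bin, the pot stands upright on the plate with its centre within 15 mm of the gold ring's centre, both are let go, and every bystander is within 20 mm of where it began (all of step 1 and all of step 2 and height (world z) of pot below 0.024 m and contact force between pot and the arm below 0.5 N and contact force between pot and the fingers below 0.5 N and distance of each of apple_a, apple_b, shaker, ring_stack from where it was at the start of the episode below 0.02 m); the robot touches nothing.
It fails at once if the pot is lifted: its underside more than 8 mm off the plate (height (world z) of pot above 0.028 m).
It fails at once if the pot is tipped more than about 10 degrees (angle between pot's own z axis and vertical above 0.18 rad).
It fails at once if the pot is pushed off the plate (height (world z) of pot below 0.014 m).
It fails at once if a good apple or another bystander is shifted by more than 20 mm or knocked over (distance of any of apple_a, apple_b, shaker, ring_stack from where it was at the start of the episode above 0.02 m or angle between any of apple_a, apple_b, shaker, ring_stack's own z axis and vertical above 0.5 rad).
It also fails if it takes over 72 s, if anything falls off the work surface, if the arm or the gripper's body presses on something with over 40 N, if the wrist force passes 120 N, or if a joint passes its speed limit or range.

## Working session

There is one attempt and no reset: what is moved stays moved. The work goes in short steps, Python scripts to look and compute and a tool call to move; the robot and the scene stay as the last step left them, time stands still between calls to the robot, and variables do not carry over. Pictures are saved under pics/ and viewed, at most 10 in all, crops included, and the job is handed in when it is done.

Besides the shell and the picture viewer there is one more tool, called after "Request:" by a JSON object that holds its "op" and its "data". arm_command: Moves the arm, as the interface text tells. Scaled input: -1 to 1 covers 0.4 m each way for a shift and 180 degrees each way for a turn. Its arguments: {"type":"object","properties":{"series":{"type":"string"},"newtons":{"type":"number"}},"required":["series"]}

```bash
mkdir -p pics; ls; python3 - <<'E'
from workcell import manip, viewer
import cv2, numpy as np
o=manip.get_obs()
print({k:np.round(v,3).tolist() for k,v in o.items()})
ims=[]
for n in ["side","top"]:
    c=viewer.camera(n); print(n,c.keys(),np.round(c["intrinsics"],1).tolist(),np.round(c["extrinsics"],3).tolist())
    np.savez(f"{n}.npz",**c); cv2.imwrite(f"pics/{n}0.png",cv2.cvtColor(c["pixels"],cv2.COLOR_RGB2BGR))
E
```

```text
pics
{'clock': 0.0, 'joint_pos': [-1.356, 0.333, -0.065, 1.461, 0.022, 1.35, -0.089], 'joint_velocities': [-0.0, -0.001, 0.0, -0.0, 0.002, -0.001, -0.001], 'tau': [0.0, -62.544, 0.05, -39.161, 0.016, 0.01, -0.0], 'position': [0.147, 0.607, 0.249], 'ee_rot': [0.119, 0.993, -0.001, -0.0], 'ft_force': [0.143, 0.235, -0.051], 'torque': [-0.033, 0.024, -0.049], 'grasp_force': 0.0, 'grip_width': 1.005}
side dict_keys(['pixels', 'intrinsics', 'extrinsics']) [[458.0, 0.0, 281.2], [0.0, 458.0, 205.1], [0.0, 0.0, 1.0]] [[0.999, -0.036, 0.024, -0.564], [-0.002, 0.507, 0.862, -0.143], [-0.044, -0.861, 0.506, -1.147], [0.0, 0.0, 0.0, 1.0]]
top dict_keys(['pixels', 'intrinsics', 'extrinsics']) [[520.0, 0.0, 281.4], [0.0, 520.0, 203.0], [0.0, 0.0, 1.0]] [[0.04, -0.999, -0.001, -0.012], [0.973, 0.039, 0.227, -0.612], [-0.227, -0.01, 0.974, -1.519], [0.0, 0.0, 0.0, 1.0]]
```

View pics/top0.png

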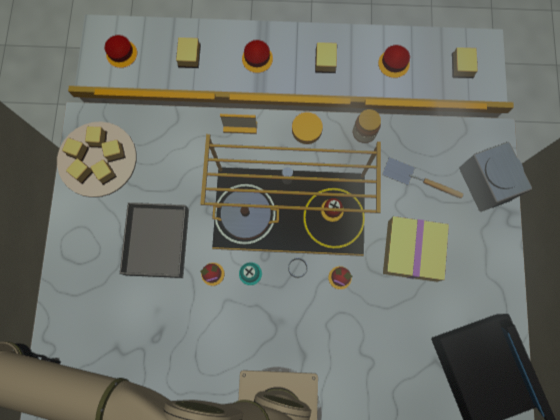

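View pics/side0.png

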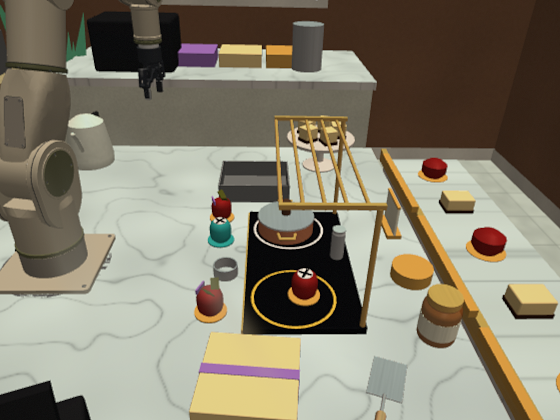

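The top view shows these candidates for the crossed apple:
- Red with a white cross sticker on the gold ring (333,207): this one is chosen.
- Good apples at (212,272) and (340,277).
- Turquoise one with a cross at (250,272).
- Red cakes on the back counter at (119,48), (257,54) and (396,58).

The bin is on the left (155,240), the pot is on the white ring (245,213), and the carton is on the right (418,248). The side view agrees: the crossed apple is at (305,285), the pot at (286,225) and the shaker at (337,243).

```bash
cat > h.py <<'E'
import numpy as np, cv2
def load(n):
    return dict(np.load(f"{n}.npz"))
def ray(c,u,v):
    K,E=c["intrinsics"],c["extrinsics"]; d=np.array([(u-K[0,2])/K[0,0],-(v-K[1,2])/K[1,1],-1.])
    R=E[:3,:3]; return -R.T@E[:3,3], R.T@d
def plane(c,u,v,z):
    o,d=ray(c,u,v); return o+d*(z-o[2])/d[2]
def proj(c,p):
    K,E=c["intrinsics"],c["extrinsics"]; q=E[:3,:3]@np.asarray(p)+E[:3,3]
    return K[0,0]*q[0]/-q[2]+K[0,2], K[1,1]*-q[1]/-q[2]+K[1,2]
def tri(a,b):
    (o1,d1),(o2,d2)=a,b; A=np.stack([d1,-d2],1); t=np.linalg.lstsq(A,o2-o1,rcond=None)[0]
    p,q=o1+d1*t[0],o2+d2*t[1]; return (p+q)/2, np.linalg.norm(p-q)
def blobs(c,lo,hi,box,minA=20):
    h=cv2.cvtColor(c["pixels"],cv2.COLOR_RGB2HSV); m=cv2.inRange(h,np.array(lo),np.array(hi))
    M=np.zeros_like(m); x0,y0,x1,y1=box; M[y0:y1,x0:x1]=m[y0:y1,x0:x1]
    n,l,s,ce=cv2.connectedComponentsWithStats(M)
    return [(s[i,4],ce[i].round(1),np.argwhere(l==i)[:,::-1]) for i in range(1,n) if s[i,4]>=minA]
def circ(P):
    P=np.asarray(P)[:,:2]; A=np.c_[2*P,np.ones(len(P))]; s=np.linalg.lstsq(A,(P**2).sum(1),rcond=None)[0]
    return s[:2],np.sqrt(s[2]+s[:2]@s[:2])
E
python3 - <<'E'
from h import *
T,S=load("top"),load("side")
def ringfit(c,lo,hi,box,z):
    h=cv2.cvtColor(c["pixels"],cv2.COLOR_RGB2HSV)[box[1]:box[3],box[0]:box[2]]
    m=cv2.inRange(h,np.array(lo),np.array(hi)); p=np.argwhere(m)[:,::-1]+np.array(box[:2])
    P=np.array([plane(c,u,v,z)[:2] for u,v in p])
    for i in range(8):
        ce,r=circ(P); d=abs(np.linalg.norm(P-ce,axis=1)-r); P=P[d<max(.004,np.percentile(d,90))]
    return ce.round(4),round(r,4),len(P)
# gold ring
print("gold top",ringfit(T,(20,120,110),(35,255,255),(300,186,368,250),.02))
print("gold side",ringfit(S,(20,120,110),(35,255,255),(248,268,340,328),.02))
print("white top",ringfit(T,(0,0,170),(180,60,255),(214,184,278,246),.02))
print("white side",ringfit(S,(0,0,170),(180,60,255),(250,205,325,250),.02))
for n,c,bx in (("T",T,(318,192,350,222)),("S",S,(288,262,322,305))):
    for lo,hi,k in (((0,0,150),(180,70,255),"stk"),((0,150,60),(8,255,255),"red"),((10,150,130),(30,255,255),"disc")):
        print(n,k,[(a,ce) for a,ce,_ in blobs(c,lo,hi,bx,8)])
im=[cv2.resize(T["pixels"][160:260,195:385],None,fx=4,fy=4,interpolation=2)]
cv2.imwrite("pics/c1.png",cv2.cvtColor(im[0],4))
im=cv2.resize(S["pixels"][110:340,200:390],None,fx=2.6,fy=2.6,interpolation=2); cv2.imwrite("pics/c2.png",cv2.cvtColor(im,4))
E
```

```text
gold top (array([ 0.5841, -0.1523]), np.float64(0.0928), 350)
gold side (array([ 0.5848, -0.1539]), np.float64(0.0928), 546)Traceback (most recent call last):
  File "<stdin>", line 13, in <module>
  File "<stdin>", line 8, in ringfit
  File "h.py", line 21, in circ
    P=np.asarray(P)[:,:2]; A=np.c_[2*P,np.ones(len(P))]; s=np.linalg.lstsq(A,(P**2).sum(1),rcond=None)[0]
      ~~~~~~~~~~~~~^^^^^^
IndexError: too many indices for array: array is 1-dimensional, but 2 were indexed
```

```bash
python3 - <<'E'
from h import *
T,S=load("top"),load("side")
for n,c,bx in (("T",T,(318,192,350,222)),("S",S,(288,262,322,305))):
    for lo,hi,k in (((0,0,110),(180,70,255),"stk"),((0,150,50),(8,255,255),"red"),((10,150,110),(30,255,255),"disc")):
        print(n,k,[(a,ce) for a,ce,_ in blobs(c,lo,hi,bx,8)])
for n,c,bx in (("T",T,(195,255,360,290)),("S",S,(180,190,245,325))):
    for lo,hi,k in (((10,150,110),(30,255,255),"disc"),((130,60,40),(165,255,255),"violet")):
        print(n,k,[(a,ce, P.min(0),P.max(0)) for a,ce,P in blobs(c,lo,hi,bx,15)])
im=cv2.resize(T["pixels"][160:285,115:385],None,fx=2.9,fy=2.9,interpolation=2)
cv2.imwrite("pics/c1.png",cv2.cvtColor(im,4))
im=cv2.resize(S["pixels"][110:340,200:390],None,fx=2.6,fy=2.6,interpolation=2); cv2.imwrite("pics/c2.png",cv2.cvtColor(im,4))
E
```

```text
T stk [(np.int32(43), array([333.9, 203.5]))]
T red [(np.int32(13), array([327. , 203.1])), (np.int32(10), array([332. , 211.7]))]
T disc [(np.int32(23), array([324.2, 193.6])), (np.int32(141), array([328.8, 213.2]))]
S stk [(np.int32(42), array([301.2, 271.7])), (np.int32(50), array([308.2, 274.3]))]
S red [(np.int32(480), array([304.2, 285.6]))]
S disc [(np.int32(18), array([292. , 270.5])), (np.int32(15), array([318.7, 277.5])), (np.int32(258), array([303.4, 298.1]))]
T disc [(np.int32(75), array([217. , 276.8]), array([203, 264]), array([223, 284])), (np.int32(52), array([333.4, 279.7]), array([329, 268]), array([345, 288]))]
T violet [(np.int32(28), array([211.9, 278.9]), array([206, 277]), array([217, 281])), (np.int32(27), array([338.4, 282.1]), array([333, 280]), array([344, 284]))]
S disc [(np.int32(20), array([211.6, 216.8]), array([210, 213]), array([214, 220])), (np.int32(34), array([230.3, 217.3]), array([227, 213]), array([233, 221])), (np.int32(29), array([243.6, 298.9]), array([243, 286]), array([244, 311])), (np.int32(249), array([209.6, 315.7]), array([195, 305]), array([225, 322]))]
S violet [(np.int32(17), array([213.5, 200.7]), array([212, 197]), array([215, 204])), (np.int32(37), array([198.9, 287.6]), array([196, 281]), array([203, 293]))]
```

View pics/c1.png

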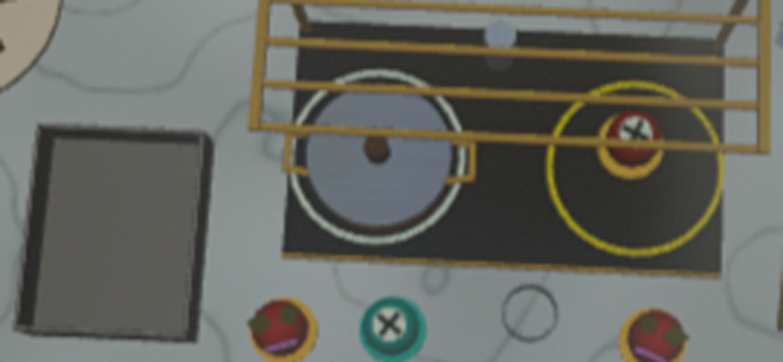

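View pics/c2.png

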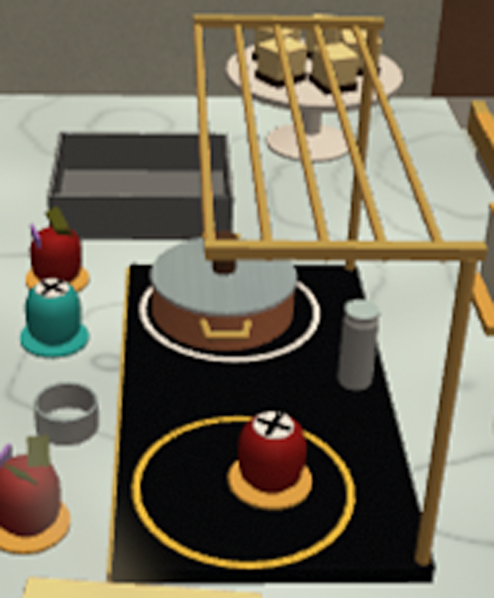

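Both crops confirm it. The red apple with the black cross on a white sticker is on the gold ring, at about (334.7,205.5) in top and (305,273) in side. The pot's knob is at about (245,211) in top.

```bash
python3 - <<'E'
from h import *
T,S=load("top"),load("side")
def tc(u,v): return 115+u/2.9-.3,160+v/2.9-.3
def sc(u,v): return 200+u/2.6-.3,110+v/2.6-.3
r=lambda x:np.round(x,4)
def rep(n,t,s,z):
    p,e=tri(ray(T,*tc(*t)),ray(S,*sc(*s))); print(n,"tri",r(p),r(e),"T",r(plane(T,*tc(*t),z)[:2]),"S",r(plane(S,*sc(*s),z)[:2]))
rep("reject top",(637,132),(273,424),.084)
rep("knob top",(377,146),(224,238),.113)
rep("shaker top",(499,32),(361,309),.105)
rep("turq top",(389,324),(50,288),.064)
rep("ringstack top",(529,313),(67,400),.03)
rep("shelf L front",(252,128),(197,20),.30)
rep("shelf R front",(768,150),(207,250),.30)
for c in [(20,330),(195,340),(211,135),(40,126)]: print("bin rim",r(plane(T,*tc(*c),.06)[:2]))
for n,ps in (("A",(212,272)),("B",(340.5,277))): print("apple",n,r(plane(T,*ps,.055)[:2]))
print("A side disc",r(plane(S,220.5,217,.004)),"B side disc", r(plane(S,209.8,312,.004)))
for c in [(295,18),(722,40),(720,275),(284,255)]: print("plate",r(plane(T,*tc(*c),.02)[:2]))
def ringfit(c,lo,hi,box,z):
    h=cv2.cvtColor(c["pixels"],cv2.COLOR_RGB2HSV)[box[1]:box[3],box[0]:box[2]]
    m=cv2.inRange(h,np.array(lo),np.array(hi)); p=np.argwhere(m)[:,::-1]+np.array(box[:2])
    P=np.array([plane(c,u,v,z)[:2] for u,v in p])
    for i in range(8):
        ce,rr=circ(P); d=abs(np.linalg.norm(P-ce,axis=1)-rr); P=P[d<max(.004,np.percentile(d,90))]
    return r(ce),r(rr),len(P)
print("white top",ringfit(T,(0,0,135),(180,45,255),(214,184,278,246),.02))
print("white side",ringfit(S,(0,0,150),(180,60,255),(252,225,325,250),.02))
E
```

```text
reject top tri [ 0.6083 -0.148   0.0829] 0.0 T [ 0.6081 -0.1479] S [ 0.6081 -0.1494]
knob top tri [0.5776 0.1204 0.1088] 0.0013 T [0.576 0.12 ] S [0.5778 0.1135]
shaker top tri [7.042e-01 1.000e-04 1.017e-01] 0.0029 T [0.7047 0.    ] S [ 0.7016 -0.0056]
turq top tri [0.4004 0.1014 0.0603] 0.0004 T [0.4002 0.1012] S [0.4008 0.0954]
ringstack top tri [ 0.4237 -0.0426  0.0269] 0.0049 T [ 0.4209 -0.0429] S [ 0.4264 -0.0459]
shelf L front tri [0.5479 0.2167 0.3069] 0.0034 T [0.5477 0.2177] S [0.5502 0.2373]
shelf R front tri [ 0.5442 -0.2432  0.3091] 0.0005 T [ 0.546  -0.2449] S [ 0.5452 -0.2278]
bin rim [0.3793 0.4806]
bin rim [0.3763 0.2997]
bin rim [0.5924 0.3008]
bin rim [0.5949 0.483 ]
apple A [0.395 0.212]
apple B [ 0.3955 -0.1728]
A side disc [0.3936 0.2091 0.004 ] B side disc [ 0.4007 -0.1843  0.004 ]
plate [0.7373 0.2265]
plate [ 0.7308 -0.2458]
plate [ 0.4704 -0.2448]
plate [0.4732 0.2201]
white top (array([0.5859, 0.1279]), np.float64(0.0928), 201)
white side (array([0.5866, 0.0854]), np.float64(0.0573), 137)
```

Request:
{"op": "arm_command", "data": {"series": "0 -0.09 -0.12 -0.02 0;0 -0.09 -0.12 -0.02 0;0 -0.09 -0.12 -0.02 0;0 -0.09 -0.12 0 0;0 -0.09 -0.12 0 0;0 -0.09 -0.12 0 0;0 -0.09 -0.12 0 0;0 -0.09 -0.12 0 0;0 -0.09 -0.12 0 0;0 -0.09 -0.12 0 0"}}

```text
clock: 1.35
position: [0.3843, 0.0541, 0.2739]
ee_rot: [0.119, 0.993, 0.0, 0.0]
ft_force: [1.5, 0.9, -0.2]
grip_width: 1.002
grasp_force: 0.0
```

Request:
{"op": "arm_command", "data": {"series": "0 0 -0.06 -0.05 -0.04;0 0 -0.06 -0.1 -0.036;0 0 0 -0.15 0;0 0 0 -0.15 0;0 0 0 -0.15 0;0 0 0 -0.15 0;0 0 0 -0.15 0;0 0 0 -0.15 0;0 0 0 -0.15 0;0 0 0 -0.15 0"}}

```text
clock: 2.6
position: [0.3534, 0.0075, 0.623]
ee_rot: [0.007, 0.999, -0.009, 0.035]
ft_force: [0.5, -0.2, 0.5]
grip_width: 1.001
grasp_force: 0.0
```

```bash
cat > st.py <<'E'
from workcell import manip
import numpy as np
from scipy.spatial.transform import Rotation as R
o=manip.get_obs(); print(round(o["clock"],2),"q",np.round(o["joint_pos"],3).tolist(),"p",np.round(o["position"],4).tolist(),"f",np.round(o["ft_force"],1),"w",round(float(o["grip_width"]),3),o["grasp_force"])
print(np.round(R.from_quat(o["ee_rot"]).as_matrix(),3).tolist())
E
python3 st.py
```

```text
2.6 q [-0.111, -0.208, -0.048, 1.245, 0.021, 2.037, 1.41] p [0.3534, 0.0075, 0.623] f [ 0.5 -0.2  0.5] w 1.001 0.0
[[-0.997, 0.014, 0.071], [0.013, 1.0, -0.018], [-0.071, -0.017, -0.997]]
```

Request:
{"op": "arm_command", "data": {"series": "0 0 0 -0.15 0;0 0 0 -0.15 0;0 0 0 -0.15 0;0 0 0 -0.15 0;0 0 0 -0.15 0;0 0 0 -0.15 0;0 0 0 -0.15 0;0 0 0 -0.15 0;0 0 0 -0.15 0;0 0 0 -0.15 0"}}

```text
clock: 3.85
position: [0.3433, 0.0184, 0.7924]
ee_rot: [0.006, 0.977, -0.015, 0.214]
ft_force: [-0.3, -0.7, 0.2]
grip_width: 0.999
grasp_force: 0.0
```

```bash
python3 st.py
```

```text
3.85 q [0.305, -0.197, -0.376, 0.84, -0.007, 2.058, 1.474] p [0.3433, 0.0184, 0.7924] f [-0.3 -0.7  0.2] w 0.999 0.0
[[-0.909, 0.018, 0.417], [0.006, 0.999, -0.032], [-0.418, -0.027, -0.908]]
```

Request:
{"op": "arm_command", "data": {"series": "0 0 0 -0.15 0;0 0 0 -0.15 0;0 0 0 -0.15 0;0 0 0 -0.15 0;0 0 0 -0.15 0;0 0 0 0 0;0 0 0 0 0;0 0 0 0 0;0 0 0 0 0;0 0 0 0 0"}}

```text
clock: 5.1
position: [0.333, 0.0524, 0.8598]
ee_rot: [-0.001, 0.956, -0.033, 0.293]
ft_force: [-0.4, 0.2, 0.3]
grip_width: 0.998
grasp_force: 0.0
```

```bash
python3 st.py
```

```text
5.1 q [0.416, -0.176, -0.603, 0.655, 0.09, 2.058, 1.429] p [0.333, 0.0524, 0.8598] f [-0.4  0.2  0.3] w 0.998 0.0
[[-0.828, 0.018, 0.56], [-0.021, 0.998, -0.063], [-0.56, -0.064, -0.826]]
```

```bash
cat > go.py <<'E'
import sys
from workcell import manip
import numpy as np
from scipy.spatial.transform import Rotation as R
o=manip.get_obs(); M=R.from_quat(o["ee_rot"]).as_matrix(); p=o["position"]
print("zt",M[:,2].round(3),"p",np.round(p,4),"w",round(float(o["grip_width"]),3))
for a in sys.argv[1:]:
    t=np.array(list(map(float,a.split(",")))); d=(M.T@(t-p)); print(a,"total tool units",(d/.4).round(4),"dist",np.linalg.norm(d).round(3)); p=t
E
python3 go.py 0.44,-0.129,0.306 0.524,-0.1385,0.182 0.608,-0.148,0.058
```

```text
zt [ 0.56  -0.063 -0.826] p [0.333  0.0524 0.8598] w 0.998
0.44,-0.129,0.306 total tool units [ 0.563  -0.3588  1.3222] dist 0.592
0.524,-0.1385,0.182 total tool units [1.000e-04 0.000e+00 3.752e-01] dist 0.15
0.608,-0.148,0.058 total tool units [1.000e-04 0.000e+00 3.752e-01] dist 0.15
```

Request:
{"op": "arm_command", "data": {"series": "0 0.056 -0.036 0.132 0;0 0.056 -0.036 0.132 0;0 0.056 -0.036 0.132 0;0 0.056 -0.036 0.132 0;0 0.056 -0.036 0.132 0;0 0.056 -0.036 0.132 0;0 0.056 -0.036 0.132 0;0 0.056 -0.036 0.132 0;0 0.056 -0.036 0.132 0;0 0.056 -0.036 0.132 0"}}

```text
clock: 6.35
position: [0.4532, -0.1242, 0.3484]
ee_rot: [0.0, 0.959, -0.035, 0.281]
ft_force: [0.8, -0.1, 0.7]
grip_width: 1.001
grasp_force: 0.0
```

```bash
python3 st.py; python3 go.py 0.44,-0.129,0.306 0.524,-0.1385,0.182 0.608,-0.148,0.058
```

```text
6.35 q [0.276, -0.444, -0.055, 2.102, -0.094, 0.913, 1.826] p [0.4532, -0.1242, 0.3484] f [ 0.8 -0.1  0.7] w 1.001 0.0
[[-0.843, 0.02, 0.538], [-0.02, 0.998, -0.068], [-0.538, -0.068, -0.84]]
zt [ 0.538 -0.068 -0.84 ] p [ 0.4532 -0.1242  0.3484] w 1.001
0.44,-0.129,0.306 total tool units [ 0.0851 -0.0055  0.0721] dist 0.045
0.524,-0.1385,0.182 total tool units [-0.0096  0.0015  0.3751] dist 0.15
0.608,-0.148,0.058 total tool units [-0.0096  0.0015  0.3751] dist 0.15
```

Request:
{"op": "arm_command", "data": {"series": "0 0.043 -0.003 0.036 0;0 0.042 -0.003 0.036 0;0 -0.002 0 0.06 0;0 -0.002 0 0.06 0;0 -0.002 0 0.06 0;0 -0.002 0 0.06 0;0 -0.002 0 0.06 0;0 0 0 0.05 0;0 0 0 0.02 0;0 0 0 0 0"}}

```text
clock: 7.6
position: [0.523, -0.1385, 0.1855]
ee_rot: [0.0, 0.959, -0.035, 0.28]
ft_force: [-0.1, 0.3, 0.0]
grip_width: 1.001
grasp_force: 0.0
```

```bash
python3 st.py; python3 go.py 0.608,-0.148,0.058; python3 - <<'E'
from workcell import viewer
import cv2,numpy as np
c=viewer.camera("side"); np.savez("side1.npz",**c); cv2.imwrite("pics/s1.png",cv2.cvtColor(c["pixels"],4))
c=viewer.camera("wrist"); np.savez("wrist1.npz",**c); 
a=cv2.cvtColor(c["pixels"],4); s=cv2.imread("pics/s1.png")[100:380,150:400]
cv2.imwrite("pics/m1.png",np.hstack([cv2.resize(a,(440,330)),cv2.resize(s,(295,330))]))
E
```

```text
7.6 q [0.252, -0.131, -0.05, 2.225, -0.103, 0.478, 1.848] p [0.523, -0.1385, 0.1855] f [-0.1  0.3  0. ] w 1.001 0.0
[[-0.843, 0.02, 0.537], [-0.02, 0.998, -0.067], [-0.537, -0.067, -0.841]]
zt [ 0.537 -0.067 -0.841] p [ 0.523  -0.1385  0.1855] w 1.001
0.608,-0.148,0.058 total tool units [-0.0075  0.0019  0.3837] dist 0.154
```

View pics/m1.png

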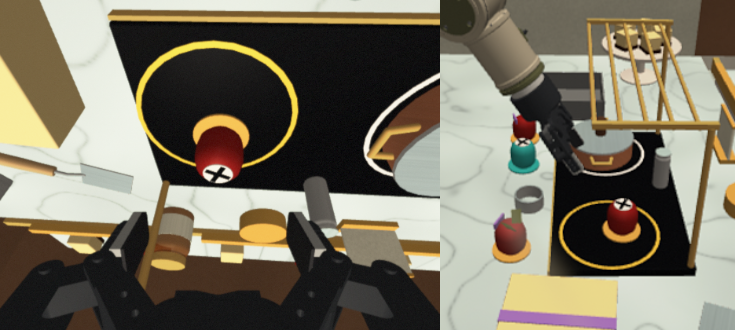

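The wrist view shows the crossed apple centred between the open fingers (x≈217; fingers at 135 and 305). The side view shows the hand clear of the shelf.

Request:
{"op": "arm_command", "data": {"series": "0 -0.001 0 0.06 0;0 -0.001 0 0.06 0;0 -0.001 0 0.06 0;0 -0.001 0 0.06 0;0 -0.001 0 0.06 0;0 -0.001 0.001 0.05 0;0 -0.001 0.001 0.033 0;0 0 0 0 0;0 0 0 0 0;0 0 0 0 0"}}

```text
clock: 8.95
position: [0.6082, -0.1483, 0.0595]
ee_rot: [0.0, 0.959, -0.035, 0.281]
ft_force: [0.5, -0.2, 0.5]
grip_width: 0.999
grasp_force: 0.0
```

Request:
{"op": "arm_command", "data": {"series": "1 0 0 0 0;1 0 0 0 0;1 0 0 0 0;1 0 0 0 0;1 0 0 0 0;1 0 0 0 0;1 0 0 0 0;1 0 0 0 0;1 0 0 0 0;1 0 0 0 0", "newtons": 40}}

```text
clock: 10.2
position: [0.6084, -0.1481, 0.0595]
ee_rot: [0.0, 0.959, -0.035, 0.281]
ft_force: [-6.7, 2.0, 7.9]
grip_width: 0.667
grasp_force: 40.6
```

```bash
python3 st.py; python3 go.py 0.608,-0.148,0.068 0.47,-0.13,0.30 
```

```text
10.2 q [0.229, 0.264, -0.051, 2.13, -0.107, 0.175, 1.854] p [0.6084, -0.1481, 0.0595] f [-6.7  2.   7.9] w 0.667 40.562623254954815
[[-0.842, 0.02, 0.539], [-0.02, 0.998, -0.068], [-0.539, -0.068, -0.839]]
zt [ 0.539 -0.068 -0.839] p [ 0.6084 -0.1481  0.0595] w 0.667
0.608,-0.148,0.068 total tool units [-0.0106 -0.0012 -0.0183] dist 0.008
0.47,-0.13,0.30 total tool units [-0.0233 -0.0013 -0.6759] dist 0.271
```

Request:
{"op": "arm_command", "data": {"series": "1 -0.0106 -0.0012 -0.018 0;1 -0.002 0 -0.06 0;1 -0.003 0 -0.09 0;1 -0.003 0 -0.09 0;1 -0.003 0 -0.09 0;1 -0.003 0 -0.09 0;1 -0.003 0 -0.09 0;1 -0.003 0 -0.09 0;1 -0.003 0 -0.07 0;1 0 0 0 0"}}

```text
clock: 11.45
position: [0.4712, -0.1299, 0.2993]
ee_rot: [0.0, 0.959, -0.036, 0.282]
ft_force: [-0.2, 0.3, -2.9]
grip_width: 0.665
grasp_force: 43.7
```

```bash
python3 st.py; python3 go.py  0.49,0.391,0.25 0.505,0.391,0.055
```

```text
11.45 q [0.251, -0.38, -0.036, 2.164, -0.086, 0.783, 1.827] p [0.4712, -0.1299, 0.2993] f [-0.2  0.3 -2.9] w 0.665 43.720796182751656
[[-0.841, 0.02, 0.541], [-0.02, 0.997, -0.069], [-0.541, -0.068, -0.838]]
zt [ 0.541 -0.069 -0.838] p [ 0.4712 -0.1299  0.2993] w 0.665
0.49,0.391,0.25 total tool units [1.3000e-03 1.3082e+00 3.9400e-02] dist 0.524
0.505,0.391,0.055 total tool units [0.2323 0.0341 0.4289] dist 0.196
```

Request:
{"op": "arm_command", "data": {"series": "1 0 0.13 0.004 0;1 0 0.13 0.004 0;1 0 0.13 0.004 0;1 0 0.13 0.004 0;1 0 0.13 0.004 0;1 0 0.13 0.004 0;1 0 0.13 0.004 0;1 0 0.13 0.004 0;1 0 0.13 0.004 0;1 0 0.138 0.004 0"}}

```text
clock: 12.7
position: [0.4896, 0.3718, 0.248]
ee_rot: [-0.001, 0.96, -0.036, 0.276]
ft_force: [0.9, -0.4, -0.5]
grip_width: 0.665
grasp_force: 43.8
```

```bash
python3 st.py; python3 go.py  0.505,0.391,0.055
```

```text
12.7 q [0.106, 0.342, -1.258, 1.794, 0.94, 1.202, 0.123] p [0.4896, 0.3718, 0.248] f [ 0.9 -0.4 -0.5] w 0.665 43.756904415786266
[[-0.847, 0.018, 0.531], [-0.022, 0.997, -0.069], [-0.531, -0.07, -0.845]]
zt [ 0.531 -0.069 -0.845] p [0.4896 0.3718 0.248 ] w 0.665
0.505,0.391,0.055 total tool units [0.2224 0.0824 0.4247] dist 0.195
```

Request:
{"op": "arm_command", "data": {"series": "1 0.03 0.02 0.05 0;1 0.03 0.02 0.06 0;1 0.03 0.02 0.06 0;1 0.03 0.01 0.06 0;1 0.03 0.012 0.06 0;1 0.03 0 0.06 0;1 0.03 0 0.05 0;1 0.012 0 0.025 0;1 0 0 0 0;1 0 0 0 0"}}

```text
clock: 13.95
position: [0.5046, 0.3911, 0.0574]
ee_rot: [-0.003, 0.96, -0.036, 0.278]
ft_force: [0.7, 0.2, -2.5]
grip_width: 0.667
grasp_force: 44.0
```

```bash
python3 st.py; python3 go.py  0.505,0.391,0.05
```

```text
13.95 q [-0.157, 0.639, -0.999, 1.896, 1.306, 1.083, -0.229] p [0.5046, 0.3911, 0.0574] f [ 0.7  0.2 -2.5] w 0.667 44.0172428637743
[[-0.846, 0.015, 0.533], [-0.025, 0.997, -0.068], [-0.533, -0.07, -0.843]]
zt [ 0.533 -0.068 -0.843] p [0.5046 0.3911 0.0574] w 0.667
0.505,0.391,0.05 total tool units [0.009  0.001  0.0163] dist 0.007
```

Lower 6 mm, release, wait, then withdraw.

Request:
{"op": "arm_command", "data": {"series": "1 0.009 0 0.014 0;0 0 0 0 0;0 0 0 0 0;0 0 0 0 0;0 0 0 0 0;0 0 0 0 0;0 0 0 0 0;0 0 0 0 0;0 0 0 0 0;0 0 0 0 0"}}

```text
clock: 15.2
position: [0.5044, 0.3901, 0.0501]
ee_rot: [-0.003, 0.96, -0.036, 0.278]
ft_force: [-0.7, 1.1, 0.4]
grip_width: 1.001
grasp_force: 0.0
```

Request:
{"op": "arm_command", "data": {"series": "0 0 0 -0.03 0;0 0 0 -0.06 0;0 0 0 -0.1 0;0 0 0 -0.1 0;0 0 0 -0.1 0;0 0 0 -0.1 0;0 0 0 -0.1 0;0 0 0 0 0;0 0 0 0 0;0 0 0 0 0"}}

```text
clock: 16.45
position: [0.3789, 0.4055, 0.2481]
ee_rot: [-0.002, 0.96, -0.037, 0.277]
ft_force: [-0.3, 0.1, 0.2]
grip_width: 1.004
grasp_force: 0.0
```

```bash
python3 st.py; python3 - <<'E'
from workcell import viewer
import cv2,numpy as np
c=viewer.camera("top"); np.savez("top2.npz",**c); d=viewer.camera("side"); np.savez("side2.npz",**d)
a=cv2.cvtColor(c["pixels"],4)[150:300,100:400]; s=cv2.cvtColor(d["pixels"],4)[110:340,190:390]
cv2.imwrite("pics/m2.png",np.vstack([cv2.resize(a,(600,300)),np.pad(cv2.resize(s,(345,300)),((0,0),(0,255),(0,0)))]))
E
```

```text
16.45 q [0.003, 0.254, -1.336, 1.865, 0.859, 1.27, -0.034] p [0.3789, 0.4055, 0.2481] f [-0.3  0.1  0.2] w 1.004 0.0
[[-0.847, 0.016, 0.532], [-0.025, 0.997, -0.07], [-0.532, -0.073, -0.844]]
```

View pics/m2.png

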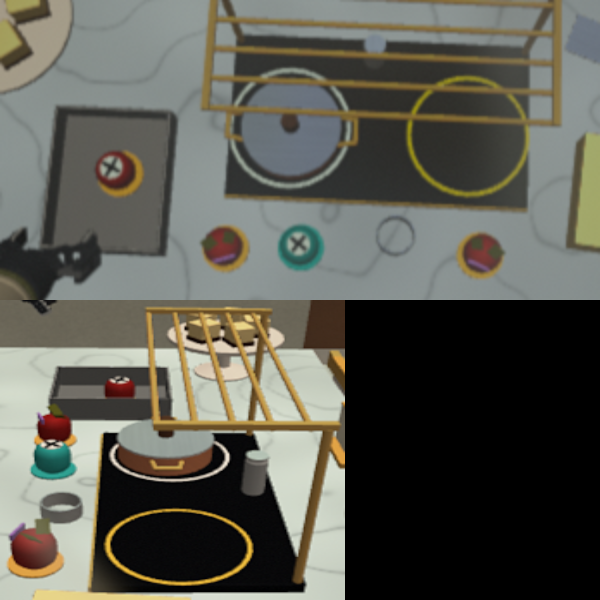

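The crossed apple stands in the bin at (117,172) in the crop, let go. The pot is still on the white ring and the bystanders look unmoved. Next I refine the pot axis.

```bash
python3 - <<'E'
from h import *
T,S=load("top2"),load("side2")
r=lambda x:np.round(x,4)
for n,c,bx,z in (("T",T,(236,203,256,220),.113),("S",S,(278,190,296,216),.113)):
    g=cv2.cvtColor(c["pixels"],cv2.COLOR_RGB2HSV)
    for a,ce,P in blobs(c,(0,60,10),(20,255,110),bx,10): print(n,"knob",a,ce,P.min(0),P.max(0))
# lid outline in top: grey-blue
B=blobs(T,(95,25,60),(130,110,200),(215,180,280,245),60)
for a,ce,P in B: print("lid",a,ce,P.min(0),P.max(0))
Q=np.vstack([P for a,ce,P in B]); h=cv2.convexHull(Q.astype(np.float32))[:,0]
W=np.array([plane(T,u,v,.071)[:2] for u,v in h]); print("lid circle",r(circ(W)[0]),r(circ(W)[1]),r(W.min(0)),r(W.max(0)))
E
python3 go.py 0.48,0.14,0.26
```

```text
T knob 44 [244.2 209.9] [241 207] [247 213]
S knob 24 [286.  199.8] [283 198] [290 201]
S knob 102 [286.3 209.1] [279 206] [295 214]
lid 400 [246.4 198.1] [224 192] [268 203]
lid 1135 [244.7 220.8] [220 207] [270 237]
lid circle [0.5774 0.1211] 0.0752 [0.502  0.0463] [0.6405 0.1974]
zt [ 0.532 -0.069 -0.844] p [0.3788 0.4058 0.2483] w 1.0
0.48,0.14,0.26 total tool units [-0.2131 -0.6609  0.1559] dist 0.285
```

Request:
{"op": "arm_command", "data": {"series": "0 -0.027 -0.09 0.014 0;0 -0.027 -0.09 0.014 0;0 -0.027 -0.09 0.014 0;0 -0.027 -0.09 0.014 0;0 -0.027 -0.09 0.014 0;0 -0.027 -0.09 0.014 0;0 -0.027 -0.09 0.014 0;0 0 -0.03 0 0.0435;0 0 0 0 0;0 0 0 0 0"}}

```text
clock: 17.8
position: [0.456, 0.1504, 0.2744]
ee_rot: [0.06, 0.959, -0.019, 0.277]
ft_force: [-0.3, 0.5, 0.2]
grip_width: 1.001
grasp_force: 0.0
```

```bash
python3 st.py; python3 - <<'E'
from workcell import manip
from scipy.spatial.transform import Rotation as R
z=R.from_quat(manip.get_obs()["ee_rot"]).as_matrix()[:,2]; import numpy as np
P=np.array([.577,.121,.102]); 
import subprocess
f=lambda p:",".join("%.4f"%v for v in p)
print(subprocess.run(["python3","go.py",f(P-.2*z),f(P-.08*z),f(P)],capture_output=True,text=True).stdout)
E
```

```text
17.8 q [0.25, -0.373, -0.735, 2.137, 0.104, 0.826, 0.884] p [0.456, 0.1504, 0.2744] f [-0.3  0.5  0.2] w 1.001 0.0
[[-0.839, 0.126, 0.529], [0.105, 0.992, -0.069], [-0.533, -0.002, -0.846]]
zt [ 0.529 -0.069 -0.846] p [0.456  0.1504 0.2744] w 1.001
0.4712,0.1349,0.2712 total tool units [-0.0318 -0.0335  0.0296] dist 0.022
0.5347,0.1265,0.1697 total tool units [-1.000e-04 -2.000e-04  3.001e-01] dist 0.12
0.5770,0.1210,0.1020 total tool units [1.e-04 1.e-04 2.e-01] dist 0.08
```

Request:
{"op": "arm_command", "data": {"series": "0 -0.016 -0.017 0.015 0;0 -0.016 -0.017 0.015 0;0 0 0 0.08 0;0 0 0 0.08 0;0 0 0 0.08 0;0 0 0 0.06 0;0 0 0 0.06 0;0 0 0 0.06 0;0 0 0 0.04 0;0 0 0 0 0"}}

```text
clock: 19.05
position: [0.5685, 0.1206, 0.1139]
ee_rot: [0.062, 0.959, -0.018, 0.276]
ft_force: [-0.8, -0.0, 0.6]
grip_width: 1.003
grasp_force: 0.0
```

```bash
python3 st.py; python3 go.py 0.577,0.121,0.102; python3 - <<'E'
from workcell import viewer
import cv2,numpy as np
c=viewer.camera("wrist");d=viewer.camera("side")
cv2.imwrite("pics/m3.png",np.hstack([cv2.resize(cv2.cvtColor(c["pixels"],4),(440,330)),cv2.resize(cv2.cvtColor(d["pixels"],4)[110:270,200:370],(350,330))]))
E
```

```text
19.05 q [0.363, 0.187, -0.852, 2.132, 0.888, 0.572, 0.304] p [0.5685, 0.1206, 0.1139] f [-0.8 -0.   0.6] w 1.003 0.0
[[-0.84, 0.129, 0.526], [0.109, 0.992, -0.069], [-0.531, -0.001, -0.848]]
zt [ 0.526 -0.069 -0.848] p [0.5685 0.1206 0.1139] w 1.003
0.577,0.121,0.102 total tool units [-0.0021  0.0037  0.0363] dist 0.015
```

View pics/m3.png

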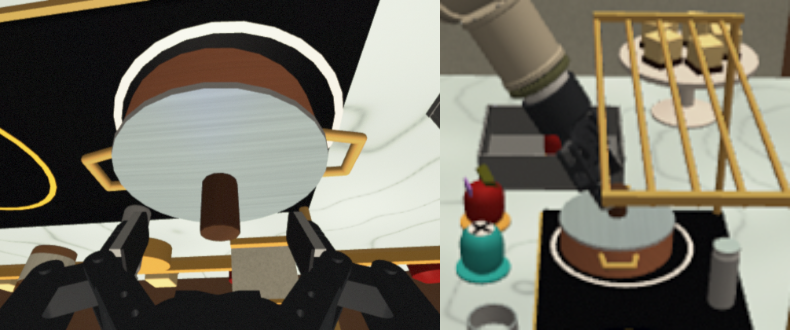

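The wrist view shows the knob at (220,207), midway between the fingers. Advance and close lightly.

Request:
{"op": "arm_command", "data": {"series": "0 -0.002 0.003 0.018 0;0 0 0 0.018 0;0 0 0 0 0;1 0 0 0 0;1 0 0 0 0;1 0 0 0 0;1 0 0 0 0;1 0 0 0 0;1 0 0 0 0;1 0 0 0 0", "newtons": 20}}

```text
clock: 20.4
position: [0.5771, 0.1211, 0.1041]
ee_rot: [0.062, 0.959, -0.019, 0.277]
ft_force: [-5.4, -0.7, 6.2]
grip_width: 0.301
grasp_force: 21.1
```

```bash
python3 st.py; python3 go.py 0.585,-0.153,0.102
```

```text
20.4 q [0.339, 0.226, -0.831, 2.122, 0.955, 0.572, 0.253] p [0.5771, 0.1211, 0.1041] f [-5.4 -0.7  6.2] w 0.301 21.13281011581421
[[-0.839, 0.129, 0.529], [0.109, 0.992, -0.07], [-0.534, -0.001, -0.846]]
zt [ 0.529 -0.07  -0.846] p [0.5771 0.1211 0.1041] w 0.301
0.585,-0.153,0.102 total tool units [-0.0883 -0.677   0.0628] dist 0.274
```

Request:
{"op": "arm_command", "data": {"series": "1 -0.0044 -0.034 0.003 0;1 -0.0044 -0.034 0.003 0;1 -0.0044 -0.034 0.003 0;1 -0.0044 -0.034 0.003 0;1 -0.0044 -0.034 0.003 0;1 -0.0044 -0.034 0.003 0;1 -0.0044 -0.034 0.003 0;1 -0.0044 -0.034 0.003 0;1 -0.0044 -0.034 0.003 0;1 -0.0044 -0.034 0.003 0"}}

```text
clock: 21.65
position: [0.5817, -0.0141, 0.1042]
ee_rot: [0.06, 0.958, -0.017, 0.278]
ft_force: [0.1, 7.3, 2.5]
grip_width: 0.301
grasp_force: 21.1
```

```bash
python3 st.py; python3 go.py 0.585,-0.153,0.102
```

```text
21.65 q [0.654, 0.168, -0.81, 2.172, 0.72, 0.381, 0.718] p [0.5817, -0.0141, 0.1042] f [0.1 7.3 2.5] w 0.301 21.11948400735855
[[-0.838, 0.125, 0.532], [0.106, 0.992, -0.066], [-0.536, 0.002, -0.844]]
zt [ 0.532 -0.066 -0.844] p [ 0.5817 -0.0141  0.1042] w 0.301
0.585,-0.153,0.102 total tool units [-0.0409 -0.3435  0.0317] dist 0.139
```

Request:
{"op": "arm_command", "data": {"series": "1 -0.0041 -0.038 0.0032 0;1 -0.0041 -0.038 0.0032 0;1 -0.0041 -0.038 0.0032 0;1 -0.0041 -0.038 0.0032 0;1 -0.0041 -0.038 0.0032 0;1 -0.0041 -0.038 0.0032 0;1 -0.0041 -0.038 0.0032 0;1 -0.0041 -0.038 0.0032 0;1 -0.004 -0.03 0.003 0;1 0 0 0 0"}}

```text
clock: 22.9
position: [0.585, -0.1497, 0.1041]
ee_rot: [0.061, 0.958, -0.017, 0.28]
ft_force: [5.9, 5.9, 5.6]
grip_width: 0.295
grasp_force: 20.9
```

```bash
python3 st.py; python3 go.py 0.585,-0.153,0.102; python3 - <<'E'
from workcell import viewer
import numpy as np
for n in("top","side"): np.savez(n+"3.npz",**viewer.camera(n))
from h import *
T,S=load("top3"),load("side3")
m=np.hstack([cv2.resize(cv2.cvtColor(T["pixels"],4)[160:290,200:385],(400,281)),cv2.resize(cv2.cvtColor(S["pixels"],4)[120:340,200:390],(340,281))]); cv2.imwrite("pics/m4.png",m)
E
```

```text
22.9 q [1.032, 0.244, -0.887, 2.119, 0.46, 0.322, 1.261] p [0.585, -0.1497, 0.1041] f [5.9 5.9 5.6] w 0.295 20.929165184497833
[[-0.835, 0.126, 0.535], [0.107, 0.992, -0.068], [-0.539, 0.001, -0.842]]
zt [ 0.535 -0.068 -0.842] p [ 0.585  -0.1497  0.1041] w 0.295
0.585,-0.153,0.102 total tool units [ 0.0019 -0.0082  0.005 ] dist 0.004
```

View pics/m4.png

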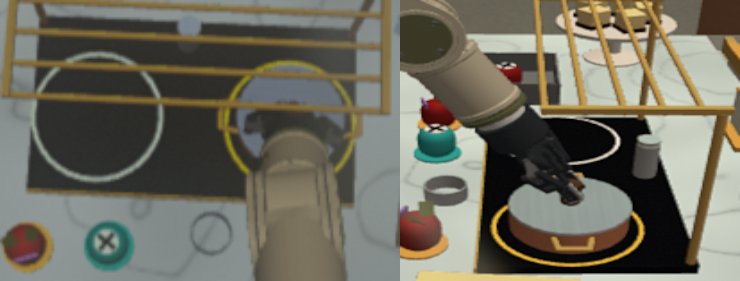

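The pot is in the gold ring with margin all round: top (290,110), side (572,215). Nudge 3 mm, release, back out along the tool axis.

Request:
{"op": "arm_command", "data": {"series": "1 0 -0.008 0 0;1 0 0 0 0;0 0 0 0 0;0 0 0 0 0;0 0 0 0 0;0 0 0 0 0;0 0 0 0 0;0 0 0 0 0;0 0 0 0 0;0 0 0 0 0"}}

```text
clock: 24.25
position: [0.5814, -0.1544, 0.1015]
ee_rot: [0.062, 0.959, -0.018, 0.277]
ft_force: [0.2, 0.9, 0.7]
grip_width: 1.0
grasp_force: 0.0
```

Request:
{"op": "arm_command", "data": {"series": "0 0 0 -0.03 0;0 0 0 -0.06 0;0 0 0 -0.09 0;0 0 0 -0.1 0;0 0 0 -0.1 0;0 0 0 -0.1 0;0 0 0 -0.1 0;0 0 0 0 0;0 0 0 0 0;0 0 0 0 0"}}

```text
clock: 25.5
position: [0.4698, -0.1443, 0.2734]
ee_rot: [0.067, 0.961, -0.022, 0.269]
ft_force: [0.7, 0.1, 0.1]
grip_width: 1.0
grasp_force: 0.0
```

Request:
{"op": "arm_command", "data": {"series": "0 0 0.12 0 0;0 0 0.12 0 0;0 0 0.12 0 0;0 0 0.12 0 0;0 0 0.12 0 0;0 0 0.12 0 0;0 0 0.1 0 0;0 0 0 0 0;0 0 0 0 0;0 0 0 0 0"}}

```text
clock: 26.75
position: [0.5159, 0.179, 0.2719]
ee_rot: [0.068, 0.96, -0.022, 0.27]
ft_force: [-0.9, -0.3, 0.4]
grip_width: 0.998
grasp_force: 0.0
```

```bash
python3 st.py; python3 - <<'E'
from workcell import viewer
import numpy as np
for n in("top","side"): np.savez(n+"4.npz",**viewer.camera(n))
from h import *
T,S=load("top4"),load("side4"); r=lambda x:np.round(x,4)
B=blobs(T,(95,25,60),(130,110,200),(298,180,372,250),60)
Q=np.vstack([P for a,ce,P in B]); h=cv2.convexHull(Q.astype(np.float32))[:,0]
W=np.array([plane(T,u,v,.091-.02)[:2] for u,v in h]); print("lid",r(circ(W)[0]),r(circ(W)[1]),r(W.min(0)),r(W.max(0)))
for a,ce,P in blobs(T,(0,60,10),(20,255,110),(322,198,348,222),10): print("knob",a,ce,r(plane(T,*ce,.113)))
def ds(n): 
    d=cv2.absdiff(load(n)["pixels"],load(n+"4")["pixels"]); return d.max(2)
d=ds("top")
for k,(x0,y0,x1,y1) in dict(appA=(200,258,226,288),appB=(328,264,354,292),ring=(286,256,310,280),shaker=(280,168,294,182)).items(): print(k,(d[y0:y1,x0:x1]>40).sum())
m=np.hstack([cv2.resize(cv2.cvtColor(T["pixels"],4)[150:300,110:385],(450,245)),cv2.resize(cv2.cvtColor(S["pixels"],4)[120:340,190:390],(270,245))]); cv2.imwrite("pics/m5.png",m)
E
```

```text
26.75 q [1.012, -0.478, -1.298, 1.982, -0.272, 0.808, 1.198] p [0.5159, 0.179, 0.2719] f [-0.9 -0.3  0.4] w 0.998 0.0
[[-0.846, 0.142, 0.515], [0.118, 0.99, -0.079], [-0.521, -0.006, -0.854]]
lid [ 0.5833 -0.1495] 0.0737 [ 0.5097 -0.2245] [ 0.639  -0.0754]
knob 27 [335.8 212.3] [ 0.58   -0.1498  0.113 ]
appA 279
appB 0
ring 0
shaker 0
```

View pics/m5.png

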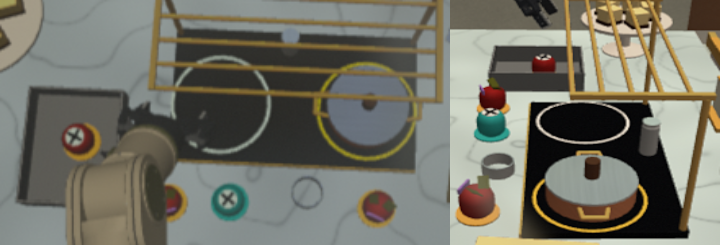

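The pot stands centred in the gold ring, about 4 mm off. The crossed apple is in the bin, and the arm touches nothing. Apple A is only hidden by the arm in the top view, and the side view shows it in place.

```bash
python3 -c "
from workcell import manip
print(manip.hand_in())"
```

```text
the job is handed in; nothing more can be done
None
```

The job is handed in at about 27 s, with no verdict returned: the crossed apple is in the reject bin and the pot stands about 4 mm from the gold ring's centre, both let go, and the good apples, shaker and ring stack looked unmoved.

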